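Lock the collection canister into the suction unit

ROBOT

A 6-joint arm with a two-finger parallel gripper is mounted at the origin on the work surface. World frame = base frame: x ahead of the robot, y to its left, z up, the work surface at z = 0. Lengths are in m, angles in degrees, forces in N, time in s.
With the tool pointing down it reaches from about 0.4 to 0.825 m from the base axis. Payload 7 kg.
Tool frame: the origin (TCP) lies midway between the tips of the shut fingers; the grasp point (between the pads) lies 19 mm behind it (ctrl.grip_point_offset is the distance from the TCP to the grasp point, in m); x points along the fingers, y is the direction in which the jaws open and shut, and the axes are right-handed (so a half turn about x gives the same grasp; the last joint's range is limited). The gripper opens to 88 mm and grips with 3 to 60 N. Pads are 19 mm wide; open, the fingers measure 130 mm over their backs; the gripper's body (78 mm by 193 mm) begins 47 mm behind the grasp point.
Start: joints at [82.397, 20.546, 0.682, 0, -70.136, -16.507], TCP at [0.276, 0.616, 0.227] pointing down, gripper open.
Joint ranges: [-176.03, 176.03], [-82.01, 121.73], [-58.28, 71.71], [-173.87, 95.51], [-174.79, -0.11], [-173.66, 173.66]. Speed limits (degrees/s): [136.94, 136.94, 172.46, 180, 180, 180].

INTERFACE

Orientations are given as [roll, pitch, yaw] about the fixed x, y, z axes, in that order (R = Rz(yaw) Ry(pitch) Rx(roll)).
In Python, from plant import ctrl gives the robot as it stands.
- The arm moves only by the tool drive_tool, never from a script. Its argument "plan" is a list of rows, each a list of 3 entries, a list of its own where there are three numbers: the shift along the tool's x, y, z in m, then the turn, a rotation vector about the tool's x, y, z in degrees, then the opening, from 0 (shut) to 1 (fully open). In form: [[[dx, dy, dz], [wx, wy, wz], grip], ...]. A call has 1 to 20 rows; each row is the pose to reach, as a shift and turn from the pose measured when the call began, along the tool's axes at that moment; what a row does not reach only later rows make up. A row lasts 1/12 s, in which the tool goes at most 41.7 mm and 7.16 degrees, less where a joint would pass 70% of its speed; a pose out of reach is approached as far as the arm can. A call with a gripper value outside its range is refused whole. The fingers move at their own pace and stop on an object; the grip force is fixed at half the most. Time passes only in rows, so rows that repeat a pose let the fingers close. It gives the time, the measured TCP pose, the force and the opening at its end, in the units of the state.
- ctrl.get_obs(): the state, without advancing time (a new reading comes with each control period).
- ctrl.snapshot(name): name is "scene" or "top" or "wrist"; returns the picture (384x512x3 uint8, blue, green, red); there is no depth.
- ctrl.get_calibration(name): a dict with "fx", "fy", "cx", "cy" (pixels), "R" (3x3) and "t" (3): a world point X has camera coordinates R X + t. Camera axes: x right, y down, z forward; pixel columns grow to the right and rows downward; lengths in m; the calibration is good to about 2 mm. The wrist camera is an equidistant fisheye: a pixel r from the principal point sees the ray r / f radians off the axis. A picture is of the moment at which its call begins: read the wrist's pose just before it. get_calibration takes no time and is no camera call; for the wrist camera it gives the pose at the moment of the call.
- ctrl.close_job(): hands the job in, once; it reports no verdict.
Trained networks look in the newest picture that a camera, given by its name, has taken for a name from the list of things; names that differ only in an ending like _2 or _b are one class to them, and where a whole thing is asked for, a point or a joint stands for the part that bears it (a point fixed in the world has none). Each returns a list of dicts, best first, with "confidence" (0 to 1); they miss things now and then, are a little off and sometimes report something else, mostly with a low value. They report only what shows in the picture. A call takes as long as a camera call. They do not tell look-alikes from the thing itself.
- ctrl.cut_out(camera, name): "pixels" (384x512 bool, what is visible of it) and "pixel" ([column, row] in pixels, amid what is visible of it).
- ctrl.landmark_of(camera, name): "pixel" ([column, row] in pixels: a listed point, or the origin of a listed thing).
The state is a dict: "clock": time; "joint_pos": joint angles; "qvel": joint speeds; "tau": joint torques, N m; "tool_pos": TCP position; "orientation": TCP orientation; "force": force on the tool from outside, world axes, zero at the start; "moment": the same for the moment, N m; "opening": finger opening in m.
Only numpy, scipy, OpenCV 4.12 (cv2) and the standard library are available. Lean on these libraries where they do the work, as an engineer would, in place of code of your own. Each camera call takes 0.05 s, during which the arm holds its last target. There are 200 camera calls.

TASK

Take the small canister with the three round lugs by its handle, keep it upright, lift it from below into the suction unit's overhanging mount and, feeling gently for the slots, twist it until it is fully home and hangs there locked by itself; then let go. Never force it in the mount, and leave the other things on the bench where they stand.

Things in the scene. Friction and masses are not known exactly. Their poses are not given: they have to be found in the camera images.
- canister: Canister to mount: white body 72 mm across, 66 mm high, then a grey neck 62 mm across up to 93 mm; three round steel lugs, 8 mm thick, stick out of the neck to 43 mm from the axis, 120 degrees apart. Plain metal-grey level handle, 14 mm wide, along -x to 150 mm from the axis, its centre 50 mm up. 0.13 to 0.2 kg. Origin: centre of the underside; z up; one lug points along +x.
- lugs (a point): Point on the canister's axis at the height of the lug centres, 85 mm above its underside, 8 mm below its top; axes as the canister's.
- grip (a point): Place to pinch the handle from above across the block, 18 mm wide, 36 mm high, 44 mm long, at its end: block centre, 128 mm from the canister's axis, 50 mm above its underside; axes as the canister's (handle along x, pinch along y). Here the gripper stays clear of the head. Grip hard (about 60 N): a push up of over 8 N on the handle makes the canister tip between the pads.
- unit: Fixed bench-top suction unit: 12 mm base plate, slim column and white pump box behind (+x), and a round head, 104 mm across, 165 to 221 mm above the bench, overhanging towards the robot; its mount opens downward. Origin: on the bench on the vertical mount axis; z up; open front at -x. More than 120 N between lugs and unit is too much (some 4 N m about the axis at the stop).
- mount (a point): Centre of the mount's mouth: on the mount axis at the flat underside of the steel bayonet ring, 165 mm above the bench; axes as the unit's. The bore takes the 62 mm neck with 2.5 mm play all round. Where there is no slot the lugs butt on the underside, lug centres 4 mm below this point.
- slots (a point): On the mount axis, top of the 4 mm ring at its three slots, 120 degrees apart; lugs have 0.05 rad play to either side. Slots cannot be seen from above and the ring's angle is NOT measured: the lugs enter at a canister yaw relative to the unit anywhere from -0.75 to +0.05 rad (0: handle along the unit's -x; below 0: handle to its +y side). Find it by turning under a light upward push.
- seal_face (a point): On the mount axis, underside of the sprung rubber seal, 16.5 mm above the mouth. Lifted through the slots, the canister's top meets it when the lug centres are 8.5 mm above the mouth: about 4 N at first touch, 0.9 N more per mm, hard stop after 5 mm. At that touch the lugs just clear the ring and can be turned.
- rest (a point): On the mount axis, height of the lug centres when locked: 12 mm above the mouth. Turn counter-clockwise seen from above (yaw grows): lugs ride up a ramp until about 0.53 rad past the slot centre, then a level rest to a hard stop at about 0.7 rad past it. Let go on the rest, the canister hangs by itself.
- spare: Bystander, not to be moved: a similar but wider jar, 90 mm rim, 72 mm high, with no lugs and a shorter handle (to 120 mm from its axis, along its -x). Origin: centre of the underside.
- roll: Bystander: roll of tape, flat ring 72 mm across, 22 mm high. Origin: centre of the underside.
- pills: Bystander: small amber jar, 44 mm across, 65 mm high. Origin: centre of the underside.
- spray: Bystander: white bottle, 52 mm across, 130 mm high. Origin: centre of the underside.
- carton: Bystander: cardboard box 60 x 100 x 50 mm. Origin: centre of the underside.
- dish: Bystander: steel bowl, 100 mm across, 35 mm high. Origin: centre of the underside.
- packs: Bystander: flat paper pack 70 x 50 x 18 mm. Origin: centre of the underside.
Mind the look-alikes: they are no part of the job. Leave any brown look-alike of the canister alone.

How it is judged (in metres and radians):
On the way, in this order (a step that is already met when the one before it is completed fails the run):
1. the canister is lifted off the bench (height (world z) of canister above 0.03 m), for 0.2 s.
2. the lugs are up through the slots of the mount (lug centres more than 7 mm above the ring's underside, canister on the axis) (z of lugs in the frame of mount above 0.007 m and horizontal distance between lugs and mount below 0.006 m), for 0.1 s.
At the end, for the whole second after the job is handed in: The canister hangs let go and still in the mount: lug centres more than 11.2 mm above the ring's underside (12 mm when on the level rest), within 6 mm of the mount axis, tilted less than 0.08 rad (z of lugs in the frame of mount above 0.0112 m and horizontal distance between lugs and mount below 0.006 m and angle between canister's own z axis and vertical below 0.08 rad and linear speed of canister below 0.01 m/s and contact force between the fingers and canister below 0.1 N); the robot touches nothing.
It fails at once if the canister and the suction unit are forced together with more than 120 N (contact force between canister and unit above 120 N).
It fails at once if the canister is tipped more than about 30 degrees from upright (angle between canister's own z axis and vertical above 0.5 rad).
It fails at once if another thing on the bench is pushed more than 30 mm (distance of any of spare, roll, pills, spray, carton, dish, packs from where it was at the start of the episode above 0.03 m).
It also fails if it takes over 72 s, if anything falls off the work surface, if the arm or the gripper's body presses on something with over 40 N, if the wrist force passes 120 N, or if a joint passes its speed limit or range.

## Working session

There is one attempt and no reset: what is moved stays moved. The work goes in short steps, Python scripts to look and compute and a tool call to move; the robot and the scene stay as the last step left them, time stands still between calls to the robot, and variables do not carry over. Pictures are saved under pics/ and viewed, about 8 in all and at most 12, crops included, and the job is handed in when it is done.

Besides the shell and the picture viewer there is one more tool, called after "Emit:" by a JSON object that holds its "api" and its "payload", one argument or row to a line. drive_tool: Moves the arm, as the interface text tells. Its arguments: {"type":"object","properties":{"plan":{"type":"array","items":{"type":"array"}}},"required":["plan"]}

```bash
mkdir -p pics; ls
python3 - <<'E'
from plant import ctrl
import cv2,numpy as np
print(ctrl.get_obs())
ims=[]
for c in("scene","top"):
    im=ctrl.snapshot(c); cv2.imwrite(f"pics/{c}0.png",im); ims.append(im)
    k=ctrl.get_calibration(c); print(c,{a:np.round(b,4).tolist() for a,b in k.items()})
    for n in("canister","lugs","grip","unit","mount","spare"):
        print(n,[(np.round(d["pixel"]).tolist(),round(d["confidence"],2)) for d in ctrl.landmark_of(c,n)])
cv2.imwrite("pics/both.png",cv2.resize(np.vstack(ims),(448*1,672))[:600] if 0 else np.hstack([cv2.resize(i,(400,300)) for i in ims]))
E
```

```text
pics
{'clock': 0.0, 'joint_pos': array([ 8.23976872e+01,  2.05896746e+01,  6.31729949e-01, -1.94036745e-02,
       -7.01352972e+01, -1.65069801e+01]), 'qvel': array([ 0.09805427,  0.02245768,  0.00847878, -0.0296502 , -0.00132743,
       -0.1162647 ]), 'tau': array([ 7.74443815e-04, -5.82715023e+01,  2.93069440e+01,  6.99770004e+00,
        7.04184640e-03, -1.57168733e-04]), 'tool_pos': array([0.2755491 , 0.61564407, 0.22562929]), 'orientation': array([  95.43961901,   89.90499018, -108.67628205]), 'force': array([ 0.92747288, -0.04840175, -0.18902671]), 'moment': array([-0.00474552,  0.02170688, -0.05581685]), 'opening': 0.08756508843789733}
scene {'fx': 468.2456, 'fy': 468.2456, 'cx': 251.9307, 'cy': 199.9083, 'R': [[0.7797, 0.6261, -0.0042], [0.455, -0.5712, -0.6832], [-0.4301, 0.5308, -0.7302]], 't': [-0.3648, -0.1048, 1.7573]}
canister [([145.0, 250.0], 0.81), ([220.0, 291.0], 0.78)]
lugs [([141.0, 232.0], 0.87), ([218.0, 276.0], 0.67)]
grip [([104.0, 241.0], 0.94), ([176.0, 270.0], 0.7), ([219.0, 277.0], 0.49)]
unit [([303.0, 241.0], 0.56)]
mount [([311.0, 202.0], 0.57)]
spare [([358.0, 203.0], 0.62), ([316.0, 210.0], 0.56), ([310.0, 205.0], 0.53)]
top {'fx': 373.2701, 'fy': 373.2701, 'cx': 258.8899, 'cy': 191.3782, 'R': [[0.0385, -0.9992, 0.0051], [-0.9782, -0.0387, -0.2042], [0.2042, 0.0029, -0.9789]], 't': [-0.0103, 0.4842, 1.1716]}
canister [([334.0, 181.0], 0.95), ([338.0, 273.0], 0.72)]
lugs [([350.0, 272.0], 0.97), ([337.0, 173.0], 0.6)]
grip [([374.0, 303.0], 0.85), ([352.0, 216.0], 0.83)]
unit [([239.0, 153.0], 0.66), ([237.0, 140.0], 0.46)]
mount [([238.0, 140.0], 0.62), ([349.0, 217.0], 0.25)]
spare [([197.0, 165.0], 0.97), ([166.0, 133.0], 0.47)]
```

View pics/scene0.png

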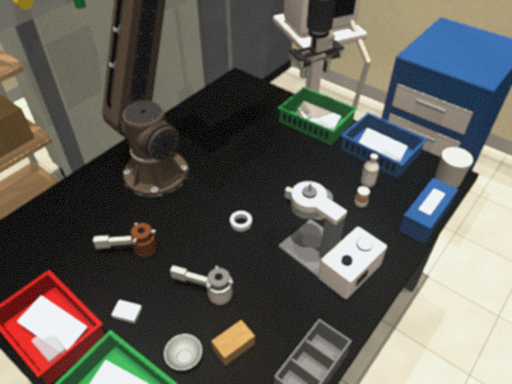

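View pics/top0.png

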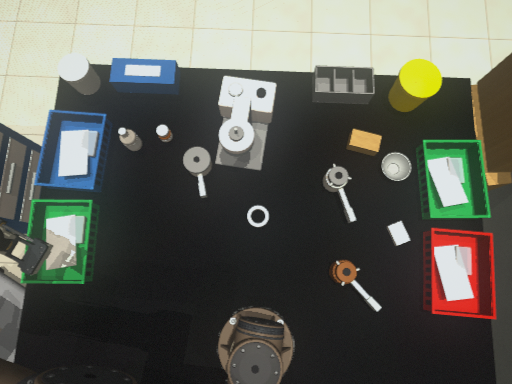

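The scene shows the arm at left, the unit's head at scene (312,200) / top (238,137), and the spare jar at top (197,160). There are two canister candidates:
- **Brown one**, at scene (145,240) / top (346,272). This is the look-alike, so I leave it.
- **Grey-white one with lugs and a grey handle**, at scene (220,285) / top (337,178). This fits the description.

I'll confirm it in a crop and triangulate.

```bash
cat > h.py <<'E'
from plant import ctrl
import cv2,numpy as np
from scipy.optimize import least_squares
from scipy.spatial.transform import Rotation as Ro
def proj(k,X,fish=False):
    c=np.atleast_2d(X)@np.array(k["R"]).T+np.array(k["t"])
    if fish:
        r=np.hypot(c[:,0],c[:,1]); s=np.arctan2(r,c[:,2])/np.maximum(r,1e-9)
        return np.c_[k["fx"]*c[:,0]*s+k["cx"],k["fy"]*c[:,1]*s+k["cy"]]
    return np.c_[k["fx"]*c[:,0]/c[:,2]+k["cx"],k["fy"]*c[:,1]/c[:,2]+k["cy"]]
def onplane(k,px,z,fish=False):
    return least_squares(lambda p:(proj(k,[p[0],p[1],z],fish)-px).ravel(),[0.6,0]).x
def tri(obs): # list of (k,px)
    s=least_squares(lambda p:np.concatenate([(proj(k,p)-px).ravel() for k,px in obs]),[0.6,0,0.05]); return s.x,np.abs(s.fun).max()
E
python3 - <<'E'
from h import *
S=ctrl.get_calibration("scene");T=ctrl.get_calibration("top")
def show(n,z,t,s): 
    print(n,"top@z",onplane(T,t,z).round(4),"scene@z",onplane(S,s,z).round(4),"tri",tri([(T,t),(S,s)]))
show("can",0,(334,181),(220,291));show("lugs",.085,(337,173),(218,276));show("grip",.05,(352,216),(176,270));show("mount",.165,(238,140),(311,202))
show("unit",0,(239,153),(303,241))
a=cv2.imread("pics/scene0.png");b=cv2.imread("pics/top0.png")
A=cv2.resize(a[250:315,160:245],(400,306),interpolation=2);B=cv2.resize(b[150:235,310:395],(306,306),interpolation=2)
C=cv2.resize(b[65:180,200:290],(313,400),interpolation=2);D=cv2.resize(a[170:300,270:390],(369,400),interpolation=2)
cv2.imwrite("pics/crop.png",np.vstack([np.hstack([A,B]),np.hstack([C,D,np.zeros((400,24,3),np.uint8)])])[:600])
E
```

```text
can top@z [ 0.5412 -0.2475] scene@z [ 0.5344 -0.2355] tri (array([ 0.53946239, -0.24294941,  0.01393585]), np.float64(0.6294858583208338))
lugs top@z [ 0.5471 -0.24  ] scene@z [ 0.5359 -0.2389] tri (array([ 0.54218423, -0.24084397,  0.09380792]), np.float64(1.0346891748149858))
grip top@z [ 0.4149 -0.2953] scene@z [ 0.4068 -0.2848] tri (array([ 0.41374802, -0.29100866,  0.06326772]), np.float64(0.38698636159290345))
mount top@z [0.6174 0.0779] scene@z [0.6184 0.1006] tri (array([0.61938446, 0.08317966, 0.17667113]), np.float64(2.6369134901091797))
unit top@z [0.6284 0.0832] scene@z [0.621 0.076] tri (array([0.62406434, 0.0792428 , 0.00138641]), np.float64(1.3792940755237169))
```

View pics/crop.png

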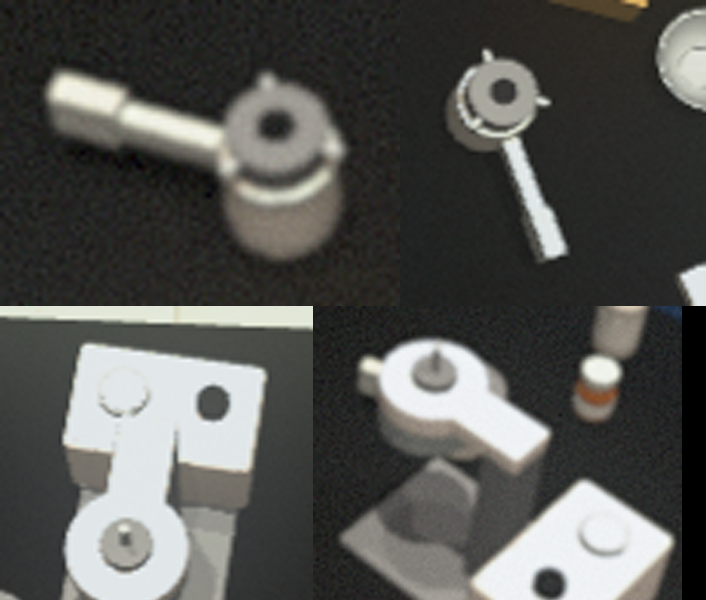

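The crop confirms it: the grey-white one at top (337,178) has three lugs and a neck. Next I work out the tool geometry and plan the move.

```bash
cat >> h.py <<'E'
def pose():
    o=ctrl.get_obs(); return np.array(o["tool_pos"]),Ro.from_euler("xyz",o["orientation"],degrees=True),o
def cyaw(R): # canister-yaw equivalent of tool: tool y axis == canister y or -y
    y=R.as_matrix()[:,1]; return np.degrees(np.arctan2(-y[0],y[1]))
def go(P,yaw,flip=None):
    """relative move to TCP P, tool down, tool y = +-canister y at yaw deg (flip chosen as nearest unless given)"""
    p,R,o=pose(); best=None
    for f in ((0,180) if flip is None else (flip,)):
        a=np.radians(yaw+f); y=np.array([-np.sin(a),np.cos(a),0]); x=np.array([0,0,-1.]); M=np.c_[x,y,np.cross(x,y)]
        w=(R.inv()*Ro.from_matrix(M)).as_rotvec(degrees=True)
        if best is None or np.linalg.norm(w)<np.linalg.norm(best[1]): best=(f,w)
    d=R.inv().apply(np.array(P)-p)
    print("flip",best[0],"d",d.round(4).tolist(),"w",best[1].round(2).tolist(),"rows",int(np.ceil(max(np.linalg.norm(d)/.0417,np.linalg.norm(best[1])/7.16))))
E
python3 - <<'E'
from h import *
p,R,o=pose(); print(R.as_matrix().round(3),cyaw(R),ctrl.grip_point_offset)
k=ctrl.get_calibration("wrist"); Rc=np.array(k["R"]);c=-Rc.T@k["t"]
print("cam in tool",R.inv().apply(c-p),"axis",R.inv().apply(Rc[2]),"f",k["fx"],k["cx"],k["cy"])
go([.45,.05,.40],-9); go([.414,-.291,.2],21)
S=ctrl.get_calibration("scene");T=ctrl.get_calibration("top")
for z in(.221,):print(onplane(T,(236.4,134),z),onplane(S,(310,194),z))
# box top edge dirs
C=lambda u,v:(200+u/3.478,65+(v-306)/3.478)
for z in(.05,.1,.15):
    q=[onplane(T,C(*x),z) for x in((68,443),(245,470),(82,345),(265,370))]
    print(z,[np.degrees(np.arctan2(*( (a-b)[::-1]))) for a,b in((q[0],q[1]),(q[2],q[3]),(q[2],q[0]),(q[3],q[1]))])
E
```

```text
[[-0.    -0.408 -0.913]
 [ 0.    -0.913  0.408]
 [-1.    -0.     0.   ]] 155.88940176394763 0.0188
cam in tool [-1.57196991e-01 -8.33716187e-05 -7.18494537e-02] axis [9.64459107e-01 4.33266474e-04 2.64231797e-01] f 297.3186396354542 257.0451923944452 190.31051291093453
flip 180 d [-0.1735, 0.4455, -0.3903] w [-15.11, 0.0, 0.0] rows 15
flip 180 d [0.0265, 0.7715, -0.4968] w [-45.11, 0.0, 0.0] rows 23
[0.61561636 0.07969363] [0.62344412 0.07908176]
0.05 [np.float64(83.06382140128117), np.float64(83.90113019111546), np.float64(-4.153155085796754), np.float64(-8.739525812794634)]
0.1 [np.float64(83.06382140128122), np.float64(83.90113019111547), np.float64(-4.153155085796736), np.float64(-8.739525812794659)]
0.15 [np.float64(83.0638214012812), np.float64(83.9011301911154), np.float64(-4.153155085796717), np.float64(-8.739525812794675)]
```

Run:
```python
from h import *
go([.52,.07,.33],-7)
```

```text
flip 180 d [-0.1035, 0.3987, -0.446] w [-17.11, 0.0, 0.0] rows 15
```

Emit:
{"api": "drive_tool", "payload": {
  "plan": [
    [[-0.104, 0.399, -0.446], [-17.1, 0, 0], 1],
    [[-0.104, 0.399, -0.446], [-17.1, 0, 0], 1],
    [[-0.104, 0.399, -0.446], [-17.1, 0, 0], 1],
    [[-0.104, 0.399, -0.446], [-17.1, 0, 0], 1],
    [[-0.104, 0.399, -0.446], [-17.1, 0, 0], 1],
    [[-0.104, 0.399, -0.446], [-17.1, 0, 0], 1],
    [[-0.104, 0.399, -0.446], [-17.1, 0, 0], 1],
    [[-0.104, 0.399, -0.446], [-17.1, 0, 0], 1],
    [[-0.104, 0.399, -0.446], [-17.1, 0, 0], 1],
    [[-0.104, 0.399, -0.446], [-17.1, 0, 0], 1],
    [[-0.104, 0.399, -0.446], [-17.1, 0, 0], 1],
    [[-0.104, 0.399, -0.446], [-17.1, 0, 0], 1],
    [[-0.104, 0.399, -0.446], [-17.1, 0, 0], 1],
    [[-0.104, 0.399, -0.446], [-17.1, 0, 0], 1],
    [[-0.104, 0.399, -0.446], [-17.1, 0, 0], 1],
    [[-0.104, 0.399, -0.446], [-17.1, 0, 0], 1],
    [[-0.104, 0.399, -0.446], [-17.1, 0, 0], 1],
    [[-0.104, 0.399, -0.446], [-17.1, 0, 0], 1]
  ]
}}

```text
clock: 2.2
tool_pos: [0.5196, 0.0697, 0.3304]
orientation: [-31.0, 90.0, 141.9]
force: [0.1, 0.3, -0.5]
opening: 0.0878
```

Run:
```python
from h import *
p,R,o=pose();print(p,cyaw(R),o["force"])
k=ctrl.get_calibration("wrist");im=ctrl.snapshot("wrist");cv2.imwrite("pics/w1.png",im)
np.save("w1k.npy",k,allow_pickle=True)
for n in("mount","unit","spare","canister"):
    print(n,[(np.round(d["pixel"],1).tolist(),round(d["confidence"],2)) for d in ctrl.landmark_of("wrist",n)])
print(proj(k,[.619,.079,.221],True))
```

```text
[0.51962505 0.06968413 0.33039071] 172.94592581751954 [ 0.14280305  0.34762271 -0.47483535]
mount []
unit []
spare [([167.3, 132.4], 0.88)]
canister [([426.7, 128.1], 0.85)]
[[232.53895092  82.43221498]]
```

View pics/w1.png

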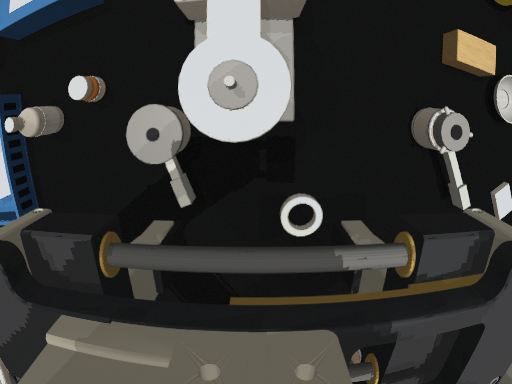

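The wrist view shows the head disc centred near (235,86), the spare at (158,133), the roll at (301,215) and the canister at (440,130). Next I fit the disc circle and the unit's yaw.

Run:
```python
from h import *
k=np.load("w1k.npy",allow_pickle=True).item(); im=cv2.imread("pics/w1.png"); g=im.min(2)
# radial boundary of disc
pts=[]
c=np.array([235,87.])
for a in np.radians(np.r_[-20:200:4]):
    d=np.array([np.cos(a),np.sin(a)]); r=np.arange(42,70,.25)
    v=cv2.remap(g.astype(np.float32),(c[0]+r*d[0]).astype(np.float32)[None],(c[1]+r*d[1]).astype(np.float32)[None],1)[0]
    i=np.argmin(np.gradient(cv2.GaussianBlur(v[None],(9,1),2)[0])); pts.append(c+r[i]*d)
pts=np.array(pts)
def res(q,z):
    a=np.radians(np.arange(0,360,1)); C=proj(k,np.c_[q[0]+q[2]*np.cos(a),q[1]+q[2]*np.sin(a),np.full(360,z)],True)
    D=np.hypot(*(pts[:,None]-C[None]).transpose(2,0,1)); i=D.argmin(1)
    cc=C.mean(0); return D[np.arange(len(pts)),i]*np.sign(np.hypot(*(pts-cc).T)-np.hypot(*(C[i]-cc).T))
for z in(.215,.221):
    s=least_squares(res,[.62,.08,.052],args=(z,),loss="soft_l1",f_scale=.5,diff_step=1e-3); print(z,s.x,np.abs(s.fun).max(),np.median(abs(res(s.x,z))))
# straight edges: print gradient columns
for r in(5,15,25,60,80,100,115):
    e=np.gradient(cv2.GaussianBlur(g[r:r+1].astype(np.float32),(5,1),1)[0]); j=[x for x in range(180,320) if abs(e[x])>8 and abs(e[x])==abs(e[x-2:x+3]).max()]; print(r,[(x,int(e[x])) for x in j])
```

```text
0.215 [0.61863372 0.07765088 0.05371004] 9.62664353411587 0.6269997494802273
0.221 [0.61804013 0.07733084 0.05253508] 9.67795295495033 0.6230131863274913
5 [(207, 40), (260, -42), (304, -21)]
15 [(185, 20), (206, 40), (260, -42), (299, -21)]
25 [(194, 37), (207, 22), (260, -24), (293, -34)]
60 [(185, 62), (226, -8), (230, -8), (238, 11), (284, -23), (293, -40)]
80 [(208, -15), (223, 14), (234, -21), (258, 19), (290, -24), (294, -35)]
100 [(212, -18), (253, 28), (288, -22), (294, -38)]
115 [(186, 44), (281, -28), (294, -34)]
```

Run:
```python
from h import *
k=np.load("w1k.npy",allow_pickle=True).item()
for z,a,b in((.012,(293.3,30),(294.3,118)),(.221,(207.2,5),(206.6,15)),(.221,(260,5),(260,15)),(.221,(233.4,5),(233.3,15)),(.012,(194,26),(185,122))):
    A,B=onplane(k,a,z,True),onplane(k,b,z,True); print(z,A.round(4),B.round(4),np.degrees(np.arctan2(*(A-B)[::-1])))
A=onplane(k,(233.4,8),.221,True); print("axis dir",np.degrees(np.arctan2(A[1]-.0775,A[0]-.618)))
print("front edge",*[onplane(k,x,.012,True) for x in((265,121),(293,121))])
for z,n,px in((.093,"cantop",(456,132)),(.068,"grip",(459,192))): print(n,onplane(k,px,z,True))
go([.418,-.292,.20],21,180)
```

```text
0.012 [ 0.7165 -0.0129] [0.5726 0.0032] -6.351694200928523
0.221 [0.6963 0.0931] [0.6863 0.0946] -8.873719654094751
0.221 [0.6888 0.0459] [0.6788 0.0472] -7.10525659261005
0.221 [0.6921 0.0696] [0.6821 0.0708] -6.952566501329805
0.012 [0.7456 0.1437] [0.5894 0.1783] -12.479846556548097
axis dir -6.099079866401797
front edge [0.57302697 0.05015922] [0.568066   0.00575859]
cantop [ 0.5388349  -0.24417788]
grip [ 0.43055046 -0.27415349]
flip 180 d [0.1305, 0.3722, 0.0572] w [-27.92, 0.0, 0.0] rows 10
```

Emit:
{"api": "drive_tool", "payload": {
  "plan": [
    [[0.13, 0.372, 0.057], [-28, 0, 0], 1],
    [[0.13, 0.372, 0.057], [-28, 0, 0], 1],
    [[0.13, 0.372, 0.057], [-28, 0, 0], 1],
    [[0.13, 0.372, 0.057], [-28, 0, 0], 1],
    [[0.13, 0.372, 0.057], [-28, 0, 0], 1],
    [[0.13, 0.372, 0.057], [-28, 0, 0], 1],
    [[0.13, 0.372, 0.057], [-28, 0, 0], 1],
    [[0.13, 0.372, 0.057], [-28, 0, 0], 1],
    [[0.13, 0.372, 0.057], [-28, 0, 0], 1],
    [[0.13, 0.372, 0.057], [-28, 0, 0], 1],
    [[0.13, 0.372, 0.057], [-28, 0, 0], 1],
    [[0.13, 0.372, 0.057], [-28, 0, 0], 1],
    [[0.13, 0.372, 0.057], [-28, 0, 0], 1]
  ]
}}

```text
clock: 3.53
tool_pos: [0.4184, -0.2916, 0.2006]
orientation: [-39.0, 90.0, 162.1]
force: [0.1, 0.1, 0.0]
opening: 0.0874
```

Run:
```python
from h import *
p,R,o=pose();print(p,cyaw(R))
k=ctrl.get_calibration("wrist");im=ctrl.snapshot("wrist");cv2.imwrite("pics/w2.png",im)
np.save("w2k.npy",k,allow_pickle=True)
for n,z in(("canister",0),("lugs",.085),("grip",.05)):
    print(n,[(np.round(d["pixel"],1).tolist(),round(d["confidence"],2),onplane(k,d["pixel"],z,True)) for d in ctrl.landmark_of("wrist",n)])
```

```text
[ 0.41840337 -0.29156256  0.20059399] -158.9193437289632
canister [([195.7, 275.1], 0.94, array([ 0.24633084, -0.26536111])), ([256.0, 66.6], 0.81, array([ 0.53492146, -0.2458856 ]))]
lugs [([251.6, 45.0], 0.74, array([ 0.5408926 , -0.23964677]))]
grip [([255.1, 176.2], 0.85, array([ 0.42044542, -0.28918383]))]
```

View pics/w2.png

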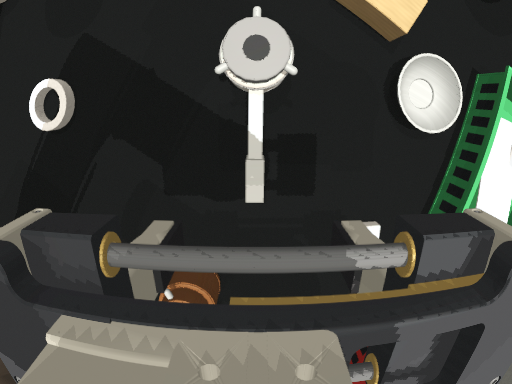

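The canister is straight ahead. Its top is at (257,48) and the block spans rows 158–203 at column 255. I fit the top disc and handle line.

Run:
```python
from h import *
k=np.load("w2k.npy",allow_pickle=True).item(); im=cv2.imread("pics/w2.png"); g=im.min(2)
print([(r,np.where(g[r,225:290]>110)[0][[0,-1]]+225) for r in(100,120,145,165,180,195)])
print([int(x) for x in g[150:212,255]])
H=np.array([[ (w:=np.where(g[r,225:290]>110)[0]+225)[0]/2+w[-1]/2,r] for r in range(97,200,3)])
W=np.array([onplane(k,h,.057 if h[1]<158 else .068,True) for h in H]); 
for m in(H[:,1]<155,H[:,1]>162): 
    v=cv2.fitLine(W[m].astype(np.float32),2,0,.01,.01).ravel(); print("line",v,np.degrees(np.arctan(v[1]/v[0])))
print("block ends",onplane(k,(255.5,158),.068,True),onplane(k,(255,203),.068,True))
# hole + disc centre
m=((g<80)).astype(np.uint8); n,l,s,c=cv2.connectedComponentsWithStats(m[20:75,230:285]); 
for i in range(1,n):
    if 200<s[i,4]<900: print("hole",c[i]+[230,20],s[i],onplane(k,c[i]+[230,20],.093,True))
for px in((257,16.5),(293.5,48),(220,50)): print(px, onplane(k,px,.093,True))
```

```text
[(100, array([248, 263])), (120, array([248, 262])), (145, array([248, 262])), (165, array([246, 263])), (180, array([246, 263])), (195, array([245, 263]))]
[189, 189, 189, 189, 189, 188, 188, 188, 186, 129, 172, 183, 183, 183, 182, 181, 181, 183, 183, 183, 183, 182, 182, 182, 182, 182, 182, 182, 182, 182, 182, 182, 182, 182, 185, 194, 200, 200, 200, 200, 200, 200, 200, 200, 200, 200, 201, 200, 200, 200, 200, 195, 156, 32, 33, 32, 33, 31, 34, 31, 30, 32]
line [ 0.93773824  0.3473428   0.47076175 -0.26990643] 20.324873
line [ 0.9396769   0.3420634   0.41921738 -0.2888029 ] 20.002636
block ends [ 0.44156168 -0.28161732] [ 0.39800555 -0.29781431]
(257, 16.5) [ 0.56646034 -0.23501163]
(293.5, 48) [ 0.55051224 -0.27562087]
(220, 50) [ 0.52548655 -0.21590204]
```

Run:
```python
from h import *
go([.420,-.2895,.031],20.3,180)
```

```text
flip 180 d [0.1701, -0.001, -0.0014] w [0.89, -0.05, -0.03] rows 5
```

Emit:
{"api": "drive_tool", "payload": {
  "plan": [
    [[0.1, -0.001, -0.0014], [0.9, 0, 0], 1],
    [[0.1, -0.001, -0.0014], [0.9, 0, 0], 1],
    [[0.1, -0.001, -0.0014], [0.9, 0, 0], 1],
    [[0.135, -0.001, -0.0014], [0.9, 0, 0], 1],
    [[0.17, -0.001, -0.0014], [0.9, 0, 0], 1],
    [[0.17, -0.001, -0.0014], [0.9, 0, 0], 1],
    [[0.17, -0.001, -0.0014], [0.9, 0, 0], 0],
    [[0.17, -0.001, -0.0014], [0.9, 0, 0], 0],
    [[0.17, -0.001, -0.0014], [0.9, 0, 0], 0],
    [[0.17, -0.001, -0.0014], [0.9, 0, 0], 0],
    [[0.17, -0.001, -0.0014], [0.9, 0, 0], 0],
    [[0.17, -0.001, -0.0014], [0.9, 0, 0], 0],
    [[0.17, -0.001, -0.0014], [0.9, 0, 0], 0],
    [[0.17, -0.001, -0.0014], [0.9, 0, 0], 0],
    [[0.17, -0.001, -0.0014], [0.9, 0, 0], 0],
    [[0.17, -0.001, -0.0014], [0.9, 0, 0], 0],
    [[0.17, -0.001, -0.0014], [0.9, 0, 0], 0],
    [[0.17, -0.001, -0.0014], [0.9, 0, 0], 0]
  ]
}}

```text
clock: 5.23
tool_pos: [0.4199, -0.2895, 0.031]
orientation: [149.9, 90.0, -9.8]
force: [1.0, 0.5, 0.1]
opening: 0.0175
```

Run:
```python
from h import *
p,R,o=pose();print(p,cyaw(R),o["force"],o["moment"],o["opening"])
```

```text
[ 0.41994237 -0.28951171  0.03098428] -159.71062349350555 [0.96040825 0.4780259  0.06940583] [-0.16172205  0.03200467 -0.0072848 ] 0.017499879296005442
```

Grasped, with an opening of 17.5 mm. I take a reference picture now, while it is upright on the bench, and lift next so I can measure any droop.

Run:
```python
from h import *
cv2.imwrite("pics/w3.png",ctrl.snapshot("wrist"))
```

Emit:
{"api": "drive_tool", "payload": {
  "plan": [
    [[-0.015, 0, 0], [0, 0, 0], 0],
    [[-0.03, 0, 0], [0, 0, 0], 0],
    [[-0.045, 0, 0], [0, 0, 0], 0],
    [[-0.045, 0, 0], [0, 0, 0], 0],
    [[-0.045, 0, 0], [0, 0, 0], 0],
    [[-0.045, 0, 0], [0, 0, 0], 0]
  ]
}}

```text
clock: 5.78
tool_pos: [0.4193, -0.2893, 0.0753]
orientation: [-104.7, 90.0, 95.6]
force: [0.5, 0.1, -2.1]
opening: 0.018
```

Run:
```python
from h import *
p,R,o=pose();print(p,cyaw(R)+180,o["force"],o["moment"],o["opening"])
im=ctrl.snapshot("wrist");cv2.imwrite("pics/w4.png",im)
a=cv2.imread("pics/w3.png");cv2.imwrite("pics/c34.png",np.hstack([cv2.resize(x[0:200,160:350],(380,400)) for x in(a,im)]))
k=ctrl.get_calibration("wrist")
a=np.radians(20.3); ax=p[:2]+.128*np.array([np.cos(a),np.sin(a)]); print("axis pred",ax)
print("expected hole px",proj(k,[*ax,p[2]+.062],True))
for y in(a,):pass
for f in("w3","w4"):
    g=cv2.imread(f"pics/{f}.png").min(2); n,l,s,c=cv2.connectedComponentsWithStats((g[0:120,200:320]<90).astype(np.uint8))
    print(f,[(c[i]+[200,0],s[i].tolist()) for i in range(1,n) if 150<s[i,4]<2500])
```

```text
[ 0.41933158 -0.28927602  0.07531378] 20.270149881072342 [ 0.52227201  0.1316095  -2.14324687] [-0.10073522  0.2190843  -0.03815381] 0.0179510490137494
axis pred [ 0.53938136 -0.24486825]
expected hole px [[255.27162679 -48.81087715]]
w3 [(array([257.49486653,  36.61327858]), [0, 15, 120, 35, 1461]), (array([217.6837963 ,  91.80092593]), [0, 48, 40, 72, 2160])]
w4 [(array([257.94971356,  36.20560153]), [0, 13, 120, 38, 1571]), (array([217.69064085,  91.68833564]), [0, 48, 40, 72, 2169])]
```

View pics/c34.png

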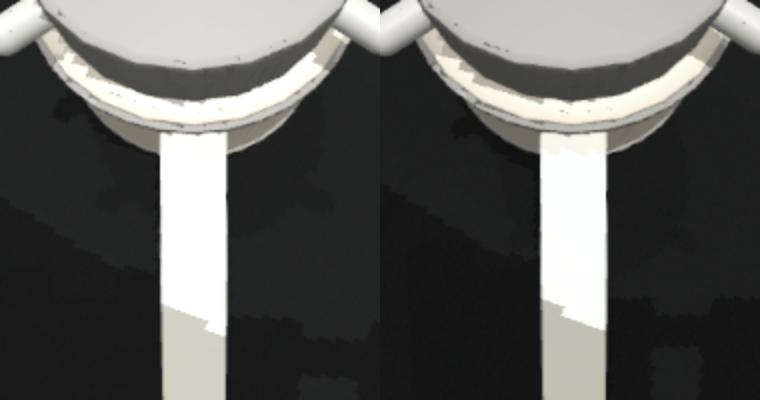

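Run:
```python
from h import *
k=ctrl.get_calibration("wrist");p,R,o=pose();u=-R.as_matrix()[:,2]
for z in(.061,.062,.063):
  for d in(.094,.097,.1): print(z,d,proj(k,p+u*d+[0,0,z],True).round(1))
# shoulder: outer rim of white body r=36 at z .066 -> +.035
for d in(.089,.092,.095): print("rim",d,proj(k,p+u*d+[0,0,.035],True).round(1))
```

```text
0.061 0.094 [[255.1  42.8]]
0.061 0.097 [[255.1  34.1]]
0.061 0.1 [[255.1  25.5]]
0.062 0.094 [[255.1  42.2]]
0.062 0.097 [[255.1  33.3]]
0.062 0.1 [[255.1  24.7]]
0.063 0.094 [[255.   41.4]]
0.063 0.097 [[255.   32.6]]
0.063 0.1 [[255.1  23.8]]
rim 0.089 [[255.5  68.8]]
rim 0.092 [[255.5  61.6]]
rim 0.095 [[255.5  54.6]]
```

Run:
```python
from h import *
go([.490,.0775,.0925],0,180)
```

```text
flip 180 d [-0.0173, -0.3195, -0.1935] w [20.27, 0.03, 0.03] rows 9
```

Emit:
{"api": "drive_tool", "payload": {
  "plan": [
    [[-0.017, -0.01, -0.006], [1, 0, 0], 0],
    [[-0.017, -0.03, -0.018], [2, 0, 0], 0],
    [[-0.017, -0.055, -0.033], [4, 0, 0], 0],
    [[-0.017, -0.08, -0.048], [6, 0, 0], 0],
    [[-0.017, -0.105, -0.064], [8, 0, 0], 0],
    [[-0.017, -0.13, -0.079], [10, 0, 0], 0],
    [[-0.017, -0.155, -0.094], [12, 0, 0], 0],
    [[-0.017, -0.18, -0.109], [14, 0, 0], 0],
    [[-0.017, -0.205, -0.124], [16, 0, 0], 0],
    [[-0.017, -0.23, -0.139], [18, 0, 0], 0],
    [[-0.017, -0.25, -0.151], [19, 0, 0], 0],
    [[-0.017, -0.27, -0.164], [20.3, 0, 0], 0],
    [[-0.017, -0.285, -0.173], [20.3, 0, 0], 0],
    [[-0.017, -0.3, -0.182], [20.3, 0, 0], 0],
    [[-0.017, -0.31, -0.188], [20.3, 0, 0], 0],
    [[-0.017, -0.3195, -0.1935], [20.3, 0, 0], 0],
    [[-0.017, -0.3195, -0.1935], [20.3, 0, 0], 0],
    [[-0.017, -0.3195, -0.1935], [20.3, 0, 0], 0],
    [[-0.017, -0.3195, -0.1935], [20.3, 0, 0], 0]
  ]
}}

```text
clock: 7.42
tool_pos: [0.4896, 0.0769, 0.0919]
orientation: [-2.4, 89.9, 177.6]
force: [-0.7, 0.1, -1.5]
opening: 0.0177
```

Run:
```python
from h import *
p,R,o=pose();print(p,cyaw(R)+180,o["force"],o["moment"],o["opening"])
im=ctrl.snapshot("wrist");s=ctrl.snapshot("scene");cv2.imwrite("pics/c5.png",np.hstack([im[:300],cv2.resize(s[150:300,250:400],(300,300),interpolation=2)])[:,:800] if 0 else np.hstack([cv2.resize(im,(480,360)),cv2.resize(s[160:280,260:360],(300,360),interpolation=2)]))
```

```text
[0.48955209 0.07689303 0.09190579] 359.95244114021375 [-0.71802062  0.06966005 -1.49461309] [-0.0786048   0.1887997   0.02721657] 0.017702081336084387
```

View pics/c5.png

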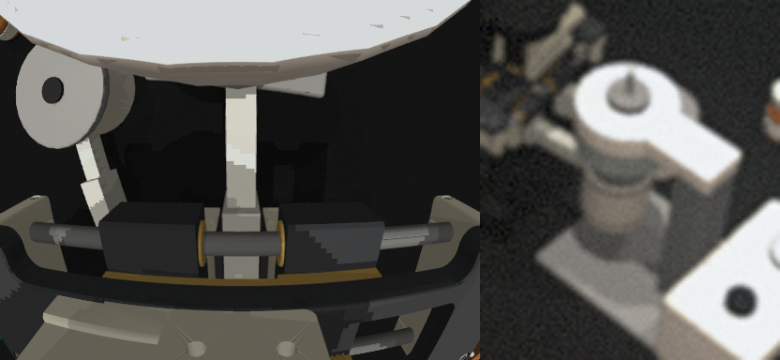

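The wrist view shows the canister under the head, with the spare clear at left. Baseline force is about -1.6 N. Now I raise it gently.

Emit:
{"api": "drive_tool", "payload": {
  "plan": [
    [[-0.004, -0.0006, -0.0004], [0, 0, 0], 0],
    [[-0.008, -0.0006, -0.0004], [0, 0, 0], 0],
    [[-0.011, -0.0006, -0.0004], [0, 0, 0], 0],
    [[-0.013, -0.0006, -0.0004], [0, 0, 0], 0],
    [[-0.014, -0.0006, -0.0004], [0, 0, 0], 0],
    [[-0.014, -0.0006, -0.0004], [0, 0, 0], 0]
  ]
}}

```text
clock: 8.02
tool_pos: [0.4903, 0.0774, 0.1065]
orientation: [-66.6, 90.0, 113.3]
force: [0.9, -0.0, -1.5]
opening: 0.0177
```

Emit:
{"api": "drive_tool", "payload": {
  "plan": [
    [[-0.001, 0, 0], [0, 0, 0], 0],
    [[-0.001, 0, 0], [0, 0, 0], 0],
    [[-0.001, 0, 0], [0, 0, 0], 0]
  ]
}}

```text
clock: 8.27
tool_pos: [0.4902, 0.0774, 0.1074]
orientation: [-43.8, 90.0, 136.1]
force: [-0.4, -0.2, -1.7]
opening: 0.0176
```

Emit:
{"api": "drive_tool", "payload": {
  "plan": [
    [[-0.001, 0, 0], [0, 0, 0], 0],
    [[-0.001, 0, 0], [0, 0, 0], 0],
    [[-0.001, 0, 0], [0, 0, 0], 0]
  ]
}}

```text
clock: 8.52
tool_pos: [0.49, 0.0774, 0.1082]
orientation: [-22.5, 89.9, 157.5]
force: [-0.0, 0.8, -3.8]
opening: 0.0181
```

Emit:
{"api": "drive_tool", "payload": {
  "plan": [
    [[0, -0.0028, 0], [1.25, 0, 0], 0],
    [[0, -0.0056, -0.0001], [2.5, 0, 0], 0],
    [[0, -0.0084, -0.0003], [3.75, 0, 0], 0],
    [[0, -0.0112, -0.0005], [5, 0, 0], 0],
    [[0, -0.0112, -0.0005], [5, 0, 0], 0],
    [[0, -0.0112, -0.0005], [5, 0, 0], 0]
  ]
}}

```text
clock: 9.02
tool_pos: [0.4904, 0.0886, 0.1081]
orientation: [-6.7, 89.9, 168.3]
force: [-0.8, 0.0, -2.5]
opening: 0.0182
```

```bash
cat >> h.py <<'E'
C=np.array([.618,.0775])
def st():
    p,R,o=pose();y=cyaw(R)%360-180;u=-R.as_matrix()[:,2]
    print("t",o["clock"],"p",p.round(4),"yaw",round(y,2),"axis err (tool y,z)",R.inv().apply(np.r_[C-(p+u*.128)[:2],0]).round(4)[1:],"F",o["force"].round(1),"M",o["moment"].round(2),"lugz rel",round(p[2]+.054-.165,4))
E
python3 -c "
from h import *
st()"
```

```text
t 9.0167 p [0.4904 0.0886 0.1081] yaw -5.03 axis err (tool y,z) [-0.0002 -0.0001] F [-0.8  0.  -2.5] M [-0.06  0.29 -0.05] lugz rel -0.0029
```

Emit:
{"api": "drive_tool", "payload": {
  "plan": [
    [[-0.001, 0, 0], [0, 0, 0], 0],
    [[-0.001, 0, 0], [0, 0, 0], 0],
    [[-0.001, 0, 0], [0, 0, 0], 0]
  ]
}}

```text
clock: 9.27
tool_pos: [0.4901, 0.0884, 0.1089]
orientation: [-2.6, 89.9, 172.3]
force: [-1.1, 1.3, -4.1]
opening: 0.0182
```

Emit:
{"api": "drive_tool", "payload": {
  "plan": [
    [[-0.0003, -0.0028, 0], [1.25, 0, 0], 0],
    [[-0.0003, -0.0056, -0.0001], [2.5, 0, 0], 0],
    [[-0.0003, -0.0084, -0.0003], [3.75, 0, 0], 0],
    [[-0.0003, -0.0112, -0.0005], [5, 0, 0], 0],
    [[-0.0003, -0.0112, -0.0005], [5, 0, 0], 0],
    [[-0.0003, -0.0112, -0.0005], [5, 0, 0], 0]
  ]
}}

```text
clock: 9.77
tool_pos: [0.4914, 0.0994, 0.1091]
orientation: [8.5, 89.9, 178.6]
force: [-0.6, -0.8, -3.4]
opening: 0.0177
```

```bash
python3 -c "
from h import *
st()"
```

```text
t 9.7667 p [0.4914 0.0994 0.1091] yaw -9.98 axis err (tool y,z) [-0.0004 -0.0005] F [-0.6 -0.8 -3.4] M [-0.03  0.46 -0.1 ] lugz rel -0.0019
```

Emit:
{"api": "drive_tool", "payload": {
  "plan": [
    [[-0.0003, -0.0031, -0.0003], [1.25, 0, 0], 0],
    [[-0.0003, -0.006, -0.0005], [2.5, 0, 0], 0],
    [[-0.0003, -0.0088, -0.0007], [3.75, 0, 0], 0],
    [[-0.0003, -0.0116, -0.001], [5, 0, 0], 0],
    [[-0.0003, -0.0116, -0.001], [5, 0, 0], 0],
    [[-0.0003, -0.0116, -0.001], [5, 0, 0], 0]
  ]
}}

```text
clock: 10.27
tool_pos: [0.4945, 0.1106, 0.1095]
orientation: [9.2, 89.9, 174.3]
force: [-0.2, 0.2, -2.4]
opening: 0.0178
```

```bash
python3 -c "
from h import *
st()"
```

```text
t 10.2667 p [0.4945 0.1106 0.1095] yaw -14.9 axis err (tool y,z) [0.0002 0.0001] F [-0.2  0.2 -2.4] M [0.19 0.32 0.05] lugz rel -0.0015
```

Emit:
{"api": "drive_tool", "payload": {
  "plan": [
    [[-0.001, 0, 0], [0, 0, 0], 0],
    [[-0.001, 0, 0], [0, 0, 0], 0],
    [[-0.001, 0, 0], [0, 0, 0], 0],
    [[-0.001, 0, 0], [0, 0, 0], 0]
  ]
}}

```text
clock: 10.6
tool_pos: [0.4943, 0.1105, 0.1105]
orientation: [8.3, 89.9, 173.4]
force: [-0.7, 0.6, -4.6]
opening: 0.0178
```

```bash
python3 -c "
from h import *
st()"
```

```text
t 10.6 p [0.4943 0.1105 0.1105] yaw -14.89 axis err (tool y,z) [ 0.0002 -0.    ] F [-0.7  0.6 -4.6] M [0.45 0.73 0.04] lugz rel -0.0005
```

Emit:
{"api": "drive_tool", "payload": {
  "plan": [
    [[0, -0.0028, 0], [1.25, 0, 0], 0],
    [[0, -0.0055, -0.0001], [2.5, 0, 0], 0],
    [[0, -0.0083, -0.0003], [3.75, 0, 0], 0],
    [[0, -0.011, -0.0005], [5, 0, 0], 0],
    [[0, -0.011, -0.0005], [5, 0, 0], 0],
    [[0, -0.011, -0.0005], [5, 0, 0], 0]
  ]
}}

```text
clock: 11.1
tool_pos: [0.4979, 0.1211, 0.1107]
orientation: [7.1, 89.9, 167.3]
force: [-0.4, 0.0, -1.2]
opening: 0.0184
```

```bash
python3 -c "
from h import *
st()"
```

```text
t 11.1 p [0.4979 0.1211 0.1107] yaw -19.83 axis err (tool y,z) [0.0003 0.0003] F [-0.4  0.  -1.2] M [-0.02  0.21 -0.03] lugz rel -0.0003
```

Force and moment fell back to baseline at yaw -19.8° (rel. -0.24 rad), which suggests the lugs are in the slots. I raise a little.

Emit:
{"api": "drive_tool", "payload": {
  "plan": [
    [[-0.001, 0, 0], [0, 0, 0], 0],
    [[-0.002, 0, 0], [0, 0, 0], 0],
    [[-0.002, 0, 0], [0, 0, 0], 0],
    [[-0.002, 0, 0], [0, 0, 0], 0]
  ]
}}

```text
clock: 11.43
tool_pos: [0.4974, 0.1208, 0.1125]
orientation: [19.8, 89.9, 180.0]
force: [-2.9, 0.6, -2.7]
opening: 0.0181
```

```bash
python3 -c "
from h import *
st()"
```

```text
t 11.4333 p [0.4974 0.1208 0.1125] yaw -19.83 axis err (tool y,z) [-0.0002 -0.0002] F [-2.9  0.6 -2.7] M [ 0.1   1.1  -0.04] lugz rel 0.0015
```

Emit:
{"api": "drive_tool", "payload": {
  "plan": [
    [[0, 0, 0.0005], [0, 0, 0], 0],
    [[0, 0, 0.001], [0, 0, 0], 0],
    [[0, 0, 0.001], [0, 0, 0], 0],
    [[0, 0, 0.001], [0, 0, 0], 0]
  ]
}}

```text
clock: 11.77
tool_pos: [0.4967, 0.1212, 0.1127]
orientation: [13.9, 89.9, 174.1]
force: [-0.8, -0.9, -1.6]
opening: 0.0177
```

```bash
python3 -c "
from h import *
st()
print([(np.round(d['pixel'],1),d['confidence']) for d in (ctrl.snapshot('scene'),ctrl.landmark_of('scene','grip'))[1]])
im=ctrl.snapshot('wrist');s=ctrl.snapshot('scene');cv2.imwrite('pics/w6.png',im);cv2.imwrite('pics/c6.png',np.hstack([im[0:300,120:400],cv2.resize(s[180:260,260:360],(375,300),interpolation=2)]))
"
```

```text
t 11.7667 p [0.4967 0.1212 0.1127] yaw -19.82 axis err (tool y,z) [-0.     -0.0009] F [-0.8 -0.9 -1.6] M [-0.06  0.5  -0.05] lugz rel 0.0017
[(array([280.7, 187.7]), 0.82), (array([104.3, 240.2]), 0.74)]
```

View pics/c6.png

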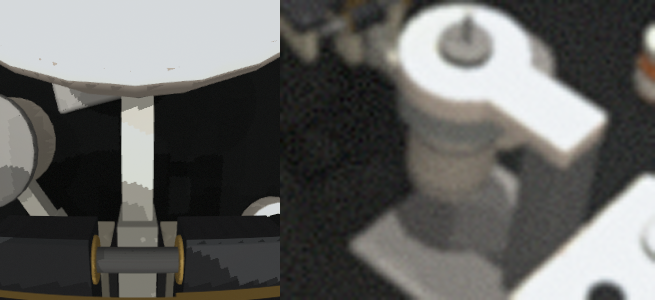

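The picture shows the canister in the head and apparently upright. The force went back to baseline after that 1 mm shift. I raise further.

Emit:
{"api": "drive_tool", "payload": {
  "plan": [
    [[-0.001, 0, 0], [0, 0, 0], 0],
    [[-0.002, 0, 0], [0, 0, 0], 0],
    [[-0.002, 0, 0], [0, 0, 0], 0],
    [[-0.002, 0, 0], [0, 0, 0], 0]
  ]
}}

```text
clock: 12.3
tool_pos: [0.4963, 0.1211, 0.1144]
orientation: [19.9, 89.8, -179.9]
force: [-2.0, 0.5, -2.3]
opening: 0.0178
```

```bash
python3 -c "
from h import *
st()"
```

```text
t 12.3 p [0.4963 0.1211 0.1144] yaw -19.83 axis err (tool y,z) [-0.0002 -0.0013] F [-2.   0.5 -2.3] M [0.23 1.05 0.07] lugz rel 0.0034
```

Emit:
{"api": "drive_tool", "payload": {
  "plan": [
    [[0, 0, 0.0008], [0, 0, 0], 0],
    [[0, 0, 0.0008], [0, 0, 0], 0],
    [[-0.001, 0, 0.0008], [0, 0, 0], 0],
    [[-0.0015, 0, 0.0008], [0, 0, 0], 0],
    [[-0.0015, 0, 0.0008], [0, 0, 0], 0]
  ]
}}

```text
clock: 12.72
tool_pos: [0.4958, 0.1216, 0.1162]
orientation: [10.4, 89.9, 170.6]
force: [0.2, 0.8, -2.5]
opening: 0.0177
```

```bash
python3 -c "
from h import *
st()"
```

```text
t 12.7167 p [0.4958 0.1216 0.1162] yaw -19.81 axis err (tool y,z) [ 0.0001 -0.0019] F [ 0.2  0.8 -2.5] M [0.49 0.4  0.21] lugz rel 0.0052
```

Emit:
{"api": "drive_tool", "payload": {
  "plan": [
    [[-0.001, 0, 0], [0, 0, 0], 0],
    [[-0.002, 0, 0], [0, 0, 0], 0],
    [[-0.002, 0, 0], [0, 0, 0], 0],
    [[-0.002, 0, 0], [0, 0, 0], 0]
  ]
}}

```text
clock: 13.05
tool_pos: [0.4962, 0.1218, 0.1186]
orientation: [-5.1, 89.9, 155.1]
force: [-1.1, 1.2, -1.7]
opening: 0.0179
```

```bash
python3 -c "
from h import *
st()"
```

```text
t 13.05 p [0.4962 0.1218 0.1186] yaw -19.8 axis err (tool y,z) [ 0.0004 -0.0016] F [-1.1  1.2 -1.7] M [0.32 0.21 0.18] lugz rel 0.0076
```

Emit:
{"api": "drive_tool", "payload": {
  "plan": [
    [[-0.001, 0, 0], [0, 0, 0], 0],
    [[-0.0015, 0, 0], [0, 0, 0], 0],
    [[-0.0015, 0, 0], [0, 0, 0], 0],
    [[-0.0015, 0, 0], [0, 0, 0], 0]
  ]
}}

```text
clock: 13.38
tool_pos: [0.4963, 0.1218, 0.1202]
orientation: [-16.7, 89.9, 143.5]
force: [-0.1, 0.3, -1.6]
opening: 0.0178
```

```bash
python3 -c "
from h import *
st()"
```

```text
t 13.3833 p [0.4963 0.1218 0.1202] yaw -19.81 axis err (tool y,z) [ 0.0004 -0.0015] F [-0.1  0.3 -1.6] M [0.18 0.08 0.1 ] lugz rel 0.0092
```

Emit:
{"api": "drive_tool", "payload": {
  "plan": [
    [[-0.001, 0, 0], [0, 0, 0], 0],
    [[-0.001, 0, 0], [0, 0, 0], 0],
    [[-0.001, 0, 0], [0, 0, 0], 0],
    [[-0.001, 0, 0], [0, 0, 0], 0]
  ]
}}

```text
clock: 13.72
tool_pos: [0.4964, 0.1218, 0.1212]
orientation: [-19.0, 89.9, 141.2]
force: [-0.7, -0.2, -1.3]
opening: 0.0176
```

```bash
python3 -c "
from h import *
st()"
```

```text
t 13.7167 p [0.4964 0.1218 0.1212] yaw -19.81 axis err (tool y,z) [ 0.0004 -0.0014] F [-0.7 -0.2 -1.3] M [0.15 0.24 0.08] lugz rel 0.0102
```

Emit:
{"api": "drive_tool", "payload": {
  "plan": [
    [[-0.001, 0, 0], [0, 0, 0], 0],
    [[-0.001, 0, 0], [0, 0, 0], 0],
    [[-0.001, 0, 0], [0, 0, 0], 0],
    [[-0.001, 0, 0], [0, 0, 0], 0]
  ]
}}

```text
clock: 14.05
tool_pos: [0.4963, 0.1217, 0.1222]
orientation: [-11.2, 89.9, 149.0]
force: [-0.5, -0.0, -1.3]
opening: 0.018
```

```bash
python3 -c "
from h import *
st()"
```

```text
t 14.05 p [0.4963 0.1217 0.1222] yaw -19.81 axis err (tool y,z) [ 0.0003 -0.0015] F [-0.5 -0.  -1.3] M [0.22 0.29 0.09] lugz rel 0.0112
```

Emit:
{"api": "drive_tool", "payload": {
  "plan": [
    [[-0.001, 0, 0], [0, 0, 0], 0],
    [[-0.001, 0, 0], [0, 0, 0], 0],
    [[-0.001, 0, 0], [0, 0, 0], 0],
    [[-0.001, 0, 0], [0, 0, 0], 0]
  ]
}}

```text
clock: 14.38
tool_pos: [0.496, 0.1216, 0.123]
orientation: [2.4, 89.9, 162.6]
force: [-0.5, 1.9, -4.4]
opening: 0.0181
```

```bash
python3 -c "
from h import *
st()"
```

```text
t 14.3833 p [0.496  0.1216 0.123 ] yaw -19.82 axis err (tool y,z) [ 0.0002 -0.0017] F [-0.5  1.9 -4.4] M [0.45 0.52 0.15] lugz rel 0.012
```

Seal touched at about 3 N. Now I twist counter-clockwise.

Emit:
{"api": "drive_tool", "payload": {
  "plan": [
    [[-0.0004, 0.0028, 0], [-1.25, 0, 0], 0],
    [[-0.0005, 0.0056, -0.0001], [-2.5, 0, 0], 0],
    [[-0.0006, 0.0084, -0.0003], [-3.75, 0, 0], 0],
    [[-0.0007, 0.0112, -0.0005], [-5, 0, 0], 0],
    [[-0.0007, 0.0112, -0.0005], [-5, 0, 0], 0],
    [[-0.0007, 0.0112, -0.0005], [-5, 0, 0], 0]
  ]
}}

```text
clock: 14.88
tool_pos: [0.4925, 0.1109, 0.1235]
orientation: [2.8, 89.9, 168.0]
force: [0.4, 1.6, -4.1]
opening: 0.0179
```

```bash
python3 -c "
from h import *
st()"
```

```text
t 14.8833 p [0.4925 0.1109 0.1235] yaw -14.87 axis err (tool y,z) [ 0.     -0.0018] F [ 0.4  1.6 -4.1] M [0.32 0.45 0.06] lugz rel 0.0125
```

Emit:
{"api": "drive_tool", "payload": {
  "plan": [
    [[-0.0004, 0.0028, 0], [-1.25, 0, 0], 0],
    [[-0.0005, 0.0056, -0.0001], [-2.5, 0, 0], 0],
    [[-0.0006, 0.0084, -0.0003], [-3.75, 0, 0], 0],
    [[-0.0007, 0.0112, -0.0005], [-5, 0, 0], 0],
    [[-0.0007, 0.0112, -0.0005], [-5, 0, 0], 0],
    [[-0.0007, 0.0112, -0.0005], [-5, 0, 0], 0]
  ]
}}

```text
clock: 15.38
tool_pos: [0.4897, 0.0993, 0.1241]
orientation: [14.5, 89.8, -175.4]
force: [-1.0, -3.4, -3.9]
opening: 0.018
```

```bash
python3 -c "
from h import *
st()"
```

```text
t 15.3833 p [0.4897 0.0993 0.1241] yaw -9.94 axis err (tool y,z) [-0.0007 -0.0021] F [-1.  -3.4 -3.9] M [-0.85  0.4  -0.42] lugz rel 0.0131
```

Emit:
{"api": "drive_tool", "payload": {
  "plan": [
    [[0, 0, 0], [0, 0, 0], 0],
    [[0, 0, 0], [0, 0, 0], 0],
    [[0, 0, 0], [0, 0, 0], 0]
  ]
}}

```text
clock: 15.63
tool_pos: [0.4898, 0.0992, 0.1241]
orientation: [19.0, 89.8, -171.0]
force: [-0.4, -2.1, -3.1]
opening: 0.0179
```

```bash
python3 -c "
from h import *
st()"
```

```text
t 15.6333 p [0.4898 0.0992 0.1241] yaw -9.95 axis err (tool y,z) [-0.0008 -0.0021] F [-0.4 -2.1 -3.1] M [-0.8   0.28 -0.31] lugz rel 0.0131
```

Emit:
{"api": "drive_tool", "payload": {
  "plan": [
    [[-0.0004, 0.0028, 0], [-1.25, 0, 0], 0],
    [[-0.0005, 0.0056, -0.0001], [-2.5, 0, 0], 0],
    [[-0.0006, 0.0084, -0.0003], [-3.75, 0, 0], 0],
    [[-0.0007, 0.0112, -0.0005], [-5, 0, 0], 0],
    [[-0.0007, 0.0112, -0.0005], [-5, 0, 0], 0],
    [[-0.0007, 0.0112, -0.0005], [-5, 0, 0], 0]
  ]
}}

```text
clock: 16.13
tool_pos: [0.4884, 0.0882, 0.1251]
orientation: [13.9, 89.9, -171.1]
force: [-1.7, -1.5, -1.4]
opening: 0.018
```

```bash
python3 -c "
from h import *
st()"
```

```text
t 16.1333 p [0.4884 0.0882 0.1251] yaw -4.99 axis err (tool y,z) [-0.0007 -0.002 ] F [-1.7 -1.5 -1.4] M [-0.68  0.46 -0.25] lugz rel 0.0141
```

Emit:
{"api": "drive_tool", "payload": {
  "plan": [
    [[-0.0004, 0.0028, 0], [-1.25, 0, 0], 0],
    [[-0.0005, 0.0056, -0.0001], [-2.5, 0, 0], 0],
    [[-0.0006, 0.0083, -0.0003], [-3.75, 0, 0], 0],
    [[-0.0007, 0.0111, -0.0005], [-5, 0, 0], 0],
    [[-0.0007, 0.0111, -0.0005], [-5, 0, 0], 0],
    [[-0.0007, 0.0111, -0.0005], [-5, 0, 0], 0]
  ]
}}

```text
clock: 16.63
tool_pos: [0.4881, 0.0771, 0.1259]
orientation: [11.6, 89.9, -168.5]
force: [-0.9, -1.9, -1.9]
opening: 0.0181
```

```bash
python3 -c "
from h import *
st()"
```

```text
t 16.6333 p [0.4881 0.0771 0.1259] yaw -0.05 axis err (tool y,z) [-0.0005 -0.0019] F [-0.9 -1.9 -1.9] M [-0.74  0.27 -0.23] lugz rel 0.0149
```

Emit:
{"api": "drive_tool", "payload": {
  "plan": [
    [[-0.0001, 0.0028, 0], [-1.25, 0, 0], 0],
    [[-0.0002, 0.0056, -0.0001], [-2.5, 0, 0], 0],
    [[-0.0003, 0.0083, -0.0003], [-3.75, 0, 0], 0],
    [[-0.0003, 0.0111, -0.0005], [-5, 0, 0], 0],
    [[-0.0003, 0.0111, -0.0005], [-5, 0, 0], 0],
    [[-0.0003, 0.0111, -0.0005], [-5, 0, 0], 0]
  ]
}}

```text
clock: 17.13
tool_pos: [0.4887, 0.0662, 0.1263]
orientation: [8.3, 89.9, -166.8]
force: [-1.9, -2.4, 0.2]
opening: 0.0179
```

```bash
python3 -c "
from h import *
st()"
```

```text
t 17.1333 p [0.4887 0.0662 0.1263] yaw 4.88 axis err (tool y,z) [-0.0003 -0.0018] F [-1.9 -2.4  0.2] M [-0.58  0.26 -0.2 ] lugz rel 0.0153
```

Emit:
{"api": "drive_tool", "payload": {
  "plan": [
    [[-0.0001, 0.0028, 0], [-1.25, 0, 0], 0],
    [[-0.0001, 0.0056, -0.0001], [-2.5, 0, 0], 0],
    [[-0.0002, 0.0083, -0.0003], [-3.75, 0, 0], 0],
    [[-0.0002, 0.0111, -0.0005], [-5, 0, 0], 0],
    [[-0.0002, 0.0111, -0.0005], [-5, 0, 0], 0],
    [[-0.0002, 0.0111, -0.0005], [-5, 0, 0], 0]
  ]
}}

```text
clock: 17.63
tool_pos: [0.4903, 0.0553, 0.1267]
orientation: [8.2, 89.9, -161.9]
force: [-1.5, -2.2, -2.0]
opening: 0.0176
```

```bash
python3 -c "
from h import *
st()"
```

```text
t 17.6333 p [0.4903 0.0553 0.1267] yaw 9.82 axis err (tool y,z) [-0.0001 -0.0016] F [-1.5 -2.2 -2. ] M [-0.42  0.27 -0.04] lugz rel 0.0157
```

Emit:
{"api": "drive_tool", "payload": {
  "plan": [
    [[0, 0.0028, 0], [-1.25, 0, 0], 0],
    [[0, 0.0056, -0.0001], [-2.5, 0, 0], 0],
    [[0, 0.0083, -0.0003], [-3.75, 0, 0], 0],
    [[0, 0.0111, -0.0005], [-5, 0, 0], 0],
    [[0, 0.0111, -0.0005], [-5, 0, 0], 0],
    [[0, 0.0111, -0.0005], [-5, 0, 0], 0]
  ]
}}

```text
clock: 18.13
tool_pos: [0.4929, 0.0446, 0.1267]
orientation: [10.6, 89.9, -154.6]
force: [-2.0, -0.9, -1.6]
opening: 0.0178
```

```bash
python3 -c "
from h import *
st()"
```

```text
t 18.1333 p [0.4929 0.0446 0.1267] yaw 14.75 axis err (tool y,z) [ 0.     -0.0014] F [-2.  -0.9 -1.6] M [-0.43  0.18 -0.03] lugz rel 0.0157
```

Emit:
{"api": "drive_tool", "payload": {
  "plan": [
    [[0, 0.0014, 0], [-0.6, 0, 0], 0],
    [[0, 0.0028, 0], [-1.25, 0, 0], 0],
    [[0, 0.0042, -0.0001], [-1.9, 0, 0], 0],
    [[0, 0.0056, -0.0001], [-2.5, 0, 0], 0],
    [[0, 0.0056, -0.0001], [-2.5, 0, 0], 0]
  ]
}}

```text
clock: 18.55
tool_pos: [0.4946, 0.0391, 0.1268]
orientation: [10.4, 89.9, -152.3]
force: [-1.2, 0.3, -1.7]
opening: 0.0178
```

```bash
python3 -c "
from h import *
st()"
```

```text
t 18.55 p [0.4946 0.0391 0.1268] yaw 17.3 axis err (tool y,z) [ 0.     -0.0013] F [-1.2  0.3 -1.7] M [ 0.01  0.13 -0.03] lugz rel 0.0158
```

Emit:
{"api": "drive_tool", "payload": {
  "plan": [
    [[0, 0.0014, 0], [-0.6, 0, 0], 0],
    [[0, 0.0028, 0], [-1.25, 0, 0], 0],
    [[0, 0.0042, -0.0001], [-1.9, 0, 0], 0],
    [[0, 0.0056, -0.0001], [-2.5, 0, 0], 0],
    [[0, 0.0056, -0.0001], [-2.5, 0, 0], 0]
  ]
}}

```text
clock: 18.97
tool_pos: [0.4965, 0.0344, 0.1267]
orientation: [-63.0, 89.9, 136.9]
force: [-2.6, 5.6, -1.6]
opening: 0.0179
```

```bash
python3 -c "
from h import *
st()"
```

```text
t 18.9667 p [0.4965 0.0344 0.1267] yaw 19.86 axis err (tool y,z) [ 0.0007 -0.0009] F [-2.6  5.6 -1.6] M [ 1.89  0.78 -0.18] lugz rel 0.0157
```

Hard stop felt at about 19.5° yaw (Fy +5.6 N). I back off 2° and open.

Emit:
{"api": "drive_tool", "payload": {
  "plan": [
    [[0, -0.002, 0], [1, 0, 0], 0],
    [[0, -0.0045, 0], [2, 0, 0], 0],
    [[0, -0.0045, 0], [2, 0, 0], 0],
    [[0, -0.0045, 0], [2, 0, 0], 0]
  ]
}}

```text
clock: 19.3
tool_pos: [0.4951, 0.0386, 0.1268]
orientation: [-58.4, 90.0, 139.4]
force: [-0.9, 1.0, -2.3]
opening: 0.0179
```

```bash
python3 -c "
from h import *
st()"
```

```text
t 19.3 p [0.4951 0.0386 0.1268] yaw 17.88 axis err (tool y,z) [ 0.0007 -0.0009] F [-0.9  1.  -2.3] M [0.06 0.06 0.05] lugz rel 0.0158
```

Emit:
{"api": "drive_tool", "payload": {
  "plan": [
    [[0, 0, 0], [0, 0, 0], 0.15],
    [[0, 0, 0], [0, 0, 0], 0.3],
    [[0, 0, 0], [0, 0, 0], 0.5],
    [[0, 0, 0], [0, 0, 0], 0.7],
    [[0, 0, 0], [0, 0, 0], 0.8],
    [[0, 0, 0], [0, 0, 0], 0.8],
    [[0, 0, 0], [0, 0, 0], 0.8],
    [[0, 0, 0], [0, 0, 0], 0.8]
  ]
}}

```text
clock: 19.97
tool_pos: [0.4951, 0.0386, 0.1268]
orientation: [-67.9, 90.0, 129.9]
force: [-0.8, -0.3, 0.2]
opening: 0.0589
```

```bash
python3 -c "
from h import *
st()
im=ctrl.snapshot('wrist');s=ctrl.snapshot('scene');cv2.imwrite('pics/c7.png',np.hstack([im[0:300,120:400],cv2.resize(s[180:260,260:360],(375,300),interpolation=2)]))
"
```

```text
t 19.9667 p [0.4951 0.0386 0.1268] yaw 17.88 axis err (tool y,z) [ 0.0007 -0.0009] F [-0.8 -0.3  0.2] M [-0.07 -0.02  0.01] lugz rel 0.0158
```

View pics/c7.png

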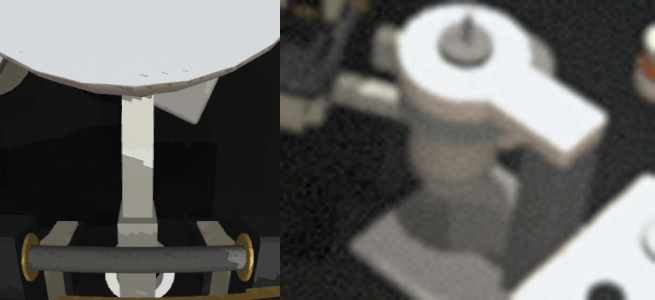

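The fingers are open and the canister hangs level with its handle in place. I retreat straight up and check again.

Emit:
{"api": "drive_tool", "payload": {
  "plan": [
    [[-0.01, 0, 0], [0, 0, 0], 0.8],
    [[-0.035, 0, 0], [0, 0, 0], 0.8],
    [[-0.065, 0, 0], [0, 0, 0], 0.8],
    [[-0.095, 0, 0], [0, 0, 0], 0.8],
    [[-0.12, 0, 0.005], [0, 0, 0], 0.8],
    [[-0.15, 0, 0.01], [0, 0, 0], 0.8],
    [[-0.15, 0, 0.01], [0, 0, 0], 0.8],
    [[-0.15, 0, 0.01], [0, 0, 0], 0.8]
  ]
}}

```text
clock: 20.73
tool_pos: [0.4864, 0.0357, 0.2795]
orientation: [-165.8, 89.7, 32.1]
force: [-0.3, -0.2, -0.3]
opening: 0.0702
```

Run:
```python
from h import *
st();p,R,o=pose();u=-R.as_matrix()[:,2]
a=np.radians(17.88);u=np.array([np.cos(a),np.sin(a),0]); ax=np.array([.617,.0775,0])
k=ctrl.get_calibration("wrist");im=ctrl.snapshot('wrist');s=ctrl.snapshot('scene')
S=ctrl.get_calibration("scene")
b=.165+.012-.085
for c in("scene","wrist"):
    print(c,[(n,np.round(d["pixel"],1).tolist(),round(d["confidence"],2)) for n in("grip","canister") for d in ctrl.landmark_of(c,n)])
for dz in(-.01,0):
    G=ax-.128*u+[0,0,b+.05+dz]; print(dz,"grip pred scene",proj(S,G),"wrist",proj(k,G,True))
cv2.imwrite('pics/c8.png',np.hstack([im[0:300,80:440],cv2.resize(s[180:260,260:360],(375,300),interpolation=2)]))
```

```text
t 20.7333 p [0.4864 0.0357 0.2795] yaw 17.89 axis err (tool y,z) [ 0.0007 -0.0101] F [-0.3 -0.2 -0.3] M [-0.07 -0.   -0.04] lugz rel 0.1685
scene [('grip', [102.5, 240.6], 0.78), ('grip', [265.4, 198.4], 0.62), ('canister', [142.7, 249.2], 0.91), ('canister', [303.9, 220.4], 0.63)]
wrist [('grip', [256.9, 173.0], 0.71)]
-0.01 grip pred scene [[266.16557799 202.62233693]] wrist [[257.01229224 171.54907061]]
0 grip pred scene [[266.22335519 200.44613663]] wrist [[256.99921099 173.50774663]]
```

View pics/c8.png

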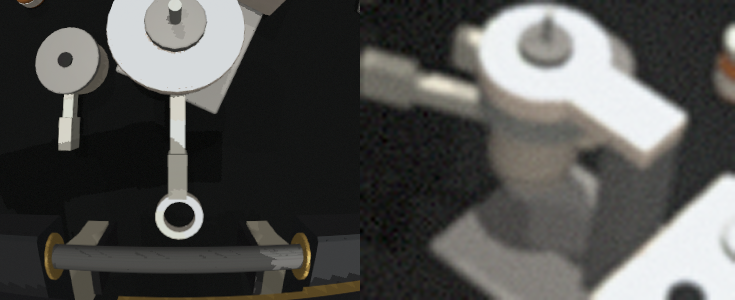

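```bash
python3 -c "
from plant import ctrl
print(ctrl.close_job())"
```

```text
the job is handed in; nothing more can be done
None
```

The canister is mounted: it hangs locked in the suction unit by itself, let go, and the job is handed in at about 21 s of the 72 s. No verdict is reported.

- **What I did:** I gripped the grey-white canister with the three lugs by its block and left the brown look-alike alone. I felt for the slots at 2–3 N and found them at about -20° world yaw, roughly -0.24 rad relative to the unit. I lifted the canister to the seal touch and twisted it counter-clockwise to the hard stop at about +19.5°. Then I backed off 2°, opened the fingers and retreated straight up.
- **Forces:** The highest wrist force I read in the mount was about 6 N, at the stop.
- **Last checks:** The gripper's force and moment returned to zero. The canister looks upright, with its handle level. The handle block lies within 1 px (wrist camera) and 2 px (scene camera) of where it should be on the rest. The last pictures show the spare and the roll where they stood; I did not check the other things again.
- **What disagreed:**
  - My first estimate of the mount axis was about 1–2 mm too far from the robot; I corrected it by feel.
  - The canister slipped a degree or so in the pads during the search. Lug height from the tool therefore read about 4 mm high, so I relied on the seal touch and the stop instead.
  - Final tilt and lug height are confirmed only to within a few millimetres by the cameras.

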